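# Close the bench caliper on a turned spindle

## Robot

A 6-joint arm with a two-finger parallel gripper is mounted at the origin on the work surface. World frame = base frame: x ahead of the robot, y to its left, z up, the work surface at z = 0. Lengths are in m, angles in rad, forces in N, time in s.
With the tool pointing down it reaches from about 0.425 to 0.95 m from the base axis. Payload 3.5 kg.
Tool frame: the origin (TCP) lies midway between the tips of the shut fingers; the grasp point (between the pads) lies 19 mm behind it (ctrl.hold_point_z is the distance from the TCP to the grasp point, in m); z points along the fingers, y is the line along which they close (so a half turn about z gives the same grasp; the last joint's range is limited). The gripper opens to 85 mm and grips with 20 to 120 N. Pads are 22 mm wide; open, the fingers measure 114 mm over their backs; the gripper's body (76 mm by 85 mm) begins 54 mm behind the grasp point. The pads swing forward as they close: fully open they stand 13 mm farther back than shut.
Start: joints at [-1.487, 0.286, 1.577, -0, 1.279, -0.15], TCP at [0.156, -0.657, 0.231] pointing down, gripper open.
Joint ranges: [-2.77, 2.77], [-0.9, 2.22], [0.21, 2.48], [-1.53, 4.67], [0.24, 2.81], [-2.84, 2.84]. Speed limits (rad/s): [2.79, 2.79, 3.14, 3.14, 3.14, 3.14].

## Interface

Orientations are given as a unit quaternion [x, y, z, w].
In Python, from plant import readout, cams, sign_off, ctrl gives the robot as it stands. The module is installed in compiled form; this text tells all that it offers.
- The arm moves only by the tool step_arm, never from a script. Its argument "increments" is a list of rows, each a list of 2 entries, a list of its own where there are three numbers: the shift along the world's x, y, z in mm, then the turn, a rotation vector about the world's x, y, z in rad. In form: [[[x, y, z], [rx, ry, rz]], ...]. A call has 1 to 8 rows; each row shifts and turns the commanded pose from where the row before left it; what a row does not reach is not made up. A row lasts 1/12 s, in which the tool goes at most 41.7 mm and 7.16 degrees, less where a joint would pass 70% of its speed; a pose out of reach is approached as far as the arm can. A call is refused whole if a number of a shift passes 41.7 or a number of a turn 0.125, either way. A call with a gripper value outside its range is refused whole. "fingers" is the opening, from -1 (shut) to 1 (fully open), set as the call begins (left out, the last holds). The fingers move at their own pace and stop on an object; "grip_force" is the grip in N (left out, the last holds). Time passes only in rows, so rows that do not move let the fingers close. It gives the time, the measured TCP pose, the force, the opening and the grip force at its end, in the units of the state.
- readout.get_state(): the state, without advancing time (a new reading comes with each control period).
- cams.read_camera(name): name is "side" or "top"; returns the picture (420x560x3 uint8, red, green, blue); there is no depth.
- cams.get_calibration(name): a dict with "fx", "fy", "cx", "cy" (pixels), "eye" and "rotation" of the camera in the world. Camera axes: x right, y up, looking along -z (the intrinsics and any distortion apply to the point x, -y, -z); pixel columns grow to the right and rows downward; lengths in m; the calibration is good to about 2 mm. A picture is of the moment at which its call begins. get_calibration takes no time and is no camera call.
- sign_off(): hands the job in; it is judged then, once.
The state is a dict: "time": time; "qpos": joint angles; "dq": joint speeds; "joint_efforts": joint torques, N m; "eef_pos": TCP position; "tcp_rot": TCP orientation; "contact_force": force on the tool from outside, world axes, zero at the start; "wrist_torque": the same for the moment, N m; "opening": opening from 0.0 (shut) to 1.0 (fully open); "finger_force": force on a finger pad.
Only numpy, scipy, OpenCV 4.12 (cv2) and the standard library are available. Lean on these libraries where they do the work, as an engineer would, in place of code of your own. Each camera call takes 0.05 s, during which the arm holds its last target. There are 200 camera calls.

## Task

Take the turned spindle from its cradle and lay it across the bench caliper with its thick barrel centred between the open jaws; then slide the moving jaw up by the low plate at its tail until the barrel is lightly held, touching both jaws, and let go. Close it gently: the moving jaw must not rock on its slide and the barrel must not be squeezed hard. Leave the sanding block, tin and offcut where they are.

Things in the scene. Friction and masses are not known exactly. Their poses are not given: they have to be found in the camera images.
- caliper: fixed bench caliper: blue base plate 94 x 290 mm, 16 mm thick, with two flat steel ways (25 mm wide each, 16 mm slot between, 66 mm over both), tops at z = 30 mm. Origin: on the bench, under the middle line of the ways, between the jaws; x across the ways, y along them towards the fixed jaw, z up. The base reaches from y = -207 to +83 mm.
- anvil: the fixed jaw, part of the caliper, same origin and axes as the caliper: upright steel plate 28 mm wide (x), its flat contact face at y = +45 mm, top at z = 78 mm, with a blue foot behind it 60 mm wide up to z = 44 mm.
- carriage (a joint): travel of the moving jaw along the ways in m: 0 = fully open, grows as it closes towards the fixed jaw; the gap between the jaw faces is 150 mm minus this value. Starts at 0 to 20 mm. It slides against a steady friction of about 3 N (plus 6 N per m/s) and stays where it is left.
- jaw: the moving jaw: steel plate 28 mm wide, 12 mm thick, top 78 mm over the bench, on a blue foot 60 mm wide, 36 mm long, 43 mm high, with a low tail behind. Origin: its rocking point, 42 mm behind the contact face, 40 mm over the bench; axes as the caliper's. Sprung upright, it rocks about its x, 3 N m per rad: a push high up tips it, one at tail height hardly does; over 0.03 rad is too much.
- tail (a point): where to push the moving jaw: middle of the rear face (the one away from the fixed jaw) of the dark upright plate at the end of its tail, 60 mm wide, 14 mm thick, from 31 to 63 mm over the bench, close over the ways (tops at 30 mm), 40 mm of room before its front face. This point is 90 mm behind the jaw's contact face and 50 mm over the bench; axes as the moving jaw's.
- jaw_face (a point): point on the moving jaw's contact face, in the middle of its width, 50 mm over the bench.
- spindle: loose turned wooden spindle, 150 mm long, about 110 g: barrel of 37 to 43 mm diameter (hand turned, not yet measured), 64 mm long, in the middle, ends of 32 mm diameter. Origin: its middle, on its axis; its x lies along the axis. It starts in the cradle, axis 55 mm over the bench; on the ways its axis is about 50 mm over the bench. It can roll. A squeeze over 10 N is too hard.
- cradle: fixed wooden cradle: board 150 x 90 mm, 10 mm thick, with two V supports (14 mm thick, 54 mm either side of the middle along its x, up to 54 mm high and 66 mm wide) under the spindle's ends. Origin: under the middle of the board; the spindle lies along its x. Free room under the barrel down to 10 mm over the bench.
- sanding_block: bystander: cork sanding block 100 x 60 x 30 mm, origin at its underside
- wax_tin: bystander: round metal tin, 70 mm diameter, 50 mm high, origin at its underside
- offcut: bystander: brown wooden offcut 110 x 45 x 30 mm, origin at its underside
There are look-alikes about, which are no part of the job. Leave any red look-alike of the spindle alone.

How it is judged:
On the way:
1. the spindle lies across the ways between the open jaws, barrel centred within 15 mm, let go (x of spindle in the frame of caliper between -0.015 and 0.015 m and z of spindle in the frame of caliper between 0.046 and 0.054 m and y of spindle in the frame of caliper between -0.08 and 0.032 m and contact force between the fingers and spindle below 0.05 N and value of joint carriage below 0.08 m), for 0.2 s.
At the end, for the whole second after the job is handed in: The spindle lies on the ways (axis 46 to 54 mm over the bench), barrel centred across the ways within 15 mm and square to them within 0.06 rad, at rest and touched by both jaws (at least 0.3 N on each), the moving jaw leaning less than 0.03 rad (x of spindle in the frame of caliper between -0.015 and 0.015 m and z of spindle in the frame of caliper between 0.046 and 0.054 m and y of spindle in the frame of caliper below 0.032 m and contact force between each of jaw, anvil and spindle above 0.3 N and angle between the x axis of spindle and the x axis of caliper, either way round below 0.06 rad and angle between the z axis of jaw and the z axis of caliper, either way round below 0.03 rad and linear speed of spindle below 0.01 m/s).
It fails at once if the moving jaw rocked by more than 0.03 rad (angle between the z axis of jaw and the z axis of caliper, either way round above 0.03 rad).
It fails at once if the spindle squeezed by the moving jaw with more than 10 N (contact force between jaw and spindle above 10 N).
It fails at once if the spindle pressed on the fixed jaw with more than 10 N (contact force between anvil and spindle above 10 N).
It fails at once if a bystander moved by more than 30 mm (distance of any of sanding_block, wax_tin, offcut from where it was at the start of the episode above 0.03 m).
It also fails if it takes over 58 s, if anything falls off the work surface, if the arm or the gripper's body presses on something with over 40 N, if the wrist force passes 120 N, or if a joint passes its speed limit or range.

## Working session

There is one attempt and no reset: what is moved stays moved. The work goes in short steps, Python scripts to look and compute and a tool call to move; the robot and the scene stay as the last step left them, time stands still between calls to the robot, and variables do not carry over. Pictures are saved under pics/ and viewed, at most 10 in all, crops included, and the job is handed in when it is done.

Besides the shell and the picture viewer there is one more tool, called after ">>>" in YAML: its name, and indented under it one key for each argument. step_arm: Moves the arm, as the interface text tells. Its arguments: {"type":"object","properties":{"increments":{"type":"array","items":{"type":"array"}},"fingers":{"type":"number"},"grip_force":{"type":"number"}},"required":["increments"]}

```bash
mkdir -p pics; python3 - <<'E'
from plant import readout, cams, ctrl
import cv2, numpy as np
for n in("top","side"):
    im=cams.read_camera(n); cv2.imwrite(f"pics/{n}0.png",im[:,:,::-1])
    c=cams.get_calibration(n); print(n,{k:np.round(v,4).tolist() if not isinstance(v,str) else v for k,v in c.items()})
s=readout.get_state(); print(s); print(ctrl.hold_point_z)
E
```

```text
top {'fx': 381.934, 'fy': 381.934, 'cx': 274.5446, 'cy': 209.9225, 'eye': [0.4132, 0.0439, 0.8342], 'rotation': [-0.0659, 0.0713, 0.7113, -0.6962]}
side {'fx': 383.8247, 'fy': 383.8247, 'cx': 285.3335, 'cy': 205.0759, 'eye': [0.3873, 0.7021, 0.6688], 'rotation': [-0.0568, 0.4074, 0.9055, -0.104]}
{'time': 0.1, 'qpos': array([-1.48701203e+00,  2.87113766e-01,  1.57804290e+00, -2.00273820e-06,
        1.27861805e+00, -1.50001556e-01]), 'dq': array([-0.0013374 , -0.00238418, -0.00411889,  0.00078496, -0.00204341,
        0.00119905]), 'joint_efforts': array([ 8.18867684e-04, -4.07297516e+01, -2.93698722e+01, -1.33848462e-04,
        3.41598199e-03,  2.98689095e-06]), 'eef_pos': array([ 0.15634812, -0.6560231 ,  0.23005439]), 'tcp_rot': array([ 9.93175173e-01,  1.16627124e-01,  3.51579181e-05, -1.09046681e-03]), 'contact_force': array([ 0.01261453,  0.52769378, -0.59637133]), 'wrist_torque': array([ 0.01729204, -0.04094877, -0.00148414]), 'finger_force': 0.0, 'opening': 0.9978655419593556}
0.0187
```

View pics/top0.png

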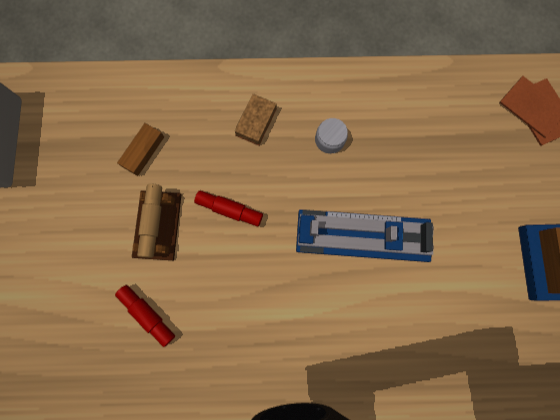

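View pics/side0.png

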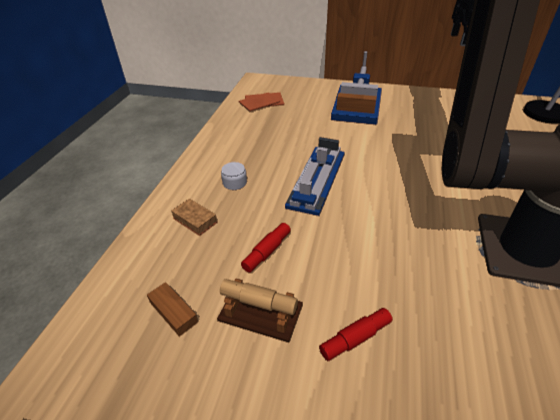

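The top view shows:
- **Tan spindle in the dark cradle:** about (150,222).
- **Caliper:** about (365,235), with the fixed jaw to the left at (315,228), the moving jaw at (395,234) and the dark tail at (427,236).

Things that could be taken for the spindle: the tan one at (150,222), a red one at (230,208), a red one at (145,315), and the brown offcut at (141,149). I choose the tan one in the cradle. The blue fixture at (545,262) could be taken for the caliper, but it has no jaws or ways.

```bash
cat > h.py <<'E'
import numpy as np, cv2
from scipy.spatial.transform import Rotation as R
from plant import cams, readout
def cast(n,px,z):
    c=cams.get_calibration(n); px=np.atleast_2d(px).astype(float)
    d=np.c_[(px[:,0]-c["cx"])/c["fx"],-(px[:,1]-c["cy"])/c["fy"],-np.ones(len(px))]
    w=R.from_quat(c["rotation"]).apply(d); e=np.array(c["eye"])
    return e+w*((z-e[2])/w[:,2])[:,None]
def proj(n,P):
    c=cams.get_calibration(n); q=R.from_quat(c["rotation"]).inv().apply(np.atleast_2d(P)-np.array(c["eye"]))
    return np.c_[c["cx"]+c["fx"]*q[:,0]/-q[:,2],c["cy"]+c["fy"]*q[:,1]/q[:,2]]
def mask(im,lo,hi,roi):
    m=cv2.inRange(cv2.cvtColor(im,cv2.COLOR_RGB2HSV),lo,hi); k=np.zeros_like(m); x0,y0,x1,y1=roi; k[y0:y1,x0:x1]=m[y0:y1,x0:x1]
    return k
def big(m):
    return max(cv2.findContours(m,cv2.RETR_EXTERNAL,cv2.CHAIN_APPROX_NONE)[0],key=cv2.contourArea)[:,0]
def rect(P):
    (c,s,a)=cv2.minAreaRect((P[:,:2]*1000).astype(np.float32)); return np.round(c,1),np.round(s,1),round(a,2)
E
python3 - <<'E'
from h import *
im=cv2.imread("pics/top0.png")[:,:,::-1].copy()
hsv=cv2.cvtColor(im,cv2.COLOR_RGB2HSV)
for p in [(150,195),(150,222),(148,248),(165,222),(350,255),(300,240),(427,236),(394,234),(340,225),(355,234)]: print(p,hsv[p[1],p[0]])
b=big(mask(im,(100,120,40),(125,255,255),(285,195,445,270)))
print("base",rect(cast("top",b,.016)))
m=mask(im,(10,60,110),(25,255,255),(134,180,166,261)); m=cv2.morphologyEx(m,cv2.MORPH_OPEN,np.ones((3,3)))
s=big(m); print("spin",rect(cast("top",s,.055)))
a=im[175:270,125:175]; c=im[195:275,285:445]
o=im.copy(); o[s[:,1],s[:,0]]=(0,255,0); o[b[:,1],b[:,0]]=(255,255,0)
A=cv2.resize(o[175:270,120:180],None,fx=5,fy=5,interpolation=0); C=cv2.resize(o[200:270,290:440],None,fx=3.3,fy=3.3,interpolation=0)
K=np.zeros((475,300+C.shape[1],3),np.uint8); K[:,:300]=A; K[:C.shape[0],300:]=C; cv2.imwrite("pics/c1.png",K[:,:,::-1])
E
```

```text
(150, 195) [ 16 136 159]
(150, 222) [ 16 137 130]
(148, 248) [ 16 137 132]
(165, 222) [ 12 189  35]
(350, 255) [106 203  73]
(300, 240) [107 197  93]
(427, 236) [90  9 55]
(394, 234) [  0  12 127]
(340, 225) [176  14 126]
(355, 234) [106 199  95]
base (array([ 514.2, -148.3]), array([183.1,  58.6]), 88.77)
spin (array([558.3, 295.7]), array([159.4,  65.1]), 1.91)
```

View pics/c1.png

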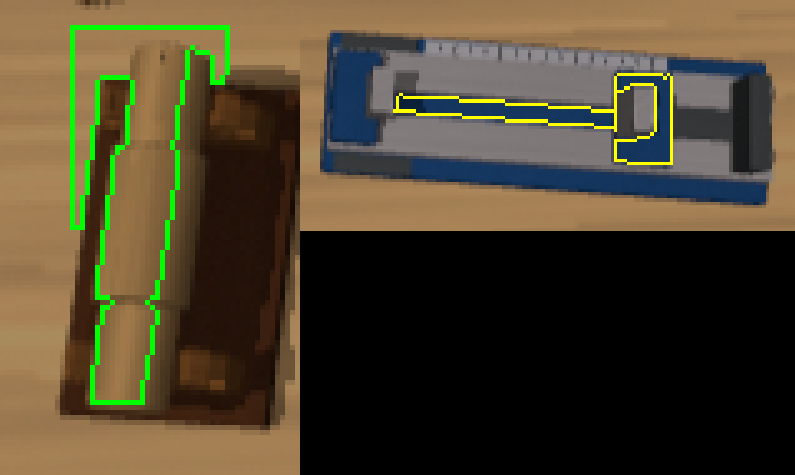

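```bash
python3 - <<'E'
from h import *
A=lambda p:np.array(p)/5+(120-.5*.8,175-.5*.8); C=lambda p:(np.array(p)-(300,0))/3.3+(290-.35,200-.35)
s=cast("top",A([(159.5,152),(143,301),(165,47),(131,406)]),.055)*1000
print("barrel",s.round(1).tolist(), "mid",s[:2].mean(0),s[2:].mean(0),"len",np.linalg.norm(s[3]-s[2]))
d=s[0]-s[1]; print("ang from x",np.arctan2(d[1],d[0]))
e=cast("top",A([(115,150),(204,150),(97,300),(189,300)]),.055)*1000; print("w",np.linalg.norm(e[0]-e[1]),np.linalg.norm(e[2]-e[3]))
c=cast("top",C([(330,32),(320,172),(768,205),(770,65)]),.016)*1000; TL,BL,BR,TR=c
print(c.round(1).tolist()); print("len",np.linalg.norm(TL-TR),np.linalg.norm(BL-BR),"wid",np.linalg.norm(TL-BL),np.linalg.norm(TR-BR))
v=TL-TR+BL-BR; v/=np.linalg.norm(v); mid=c.mean(0); O=mid+v*62; O[2]=0
print("ydir",v,"yaw",np.arctan2(-v[0],v[1]),"O",O)
yaw=np.arctan2(-v[0],v[1]); ex=np.array([np.cos(yaw),np.sin(yaw),0]);ey=np.array([-np.sin(yaw),np.cos(yaw),0])
def q(p,z): w=cast("top",C(p),z)[0]*1000-O; return np.round([w@ex,w@ey],1)
print("anvil face top",q((395,68),.078),q((395,115),.078),"tail rear top",q((768,75),.063),q((766,172),.063),"jaw plate",q((633,85),.078),q((633,138),.078))
for nm,x,y,z in[("O face",0,45,30),("anvil top",0,45,78),("-207R",47,-207,16),("-207L",-47,-207,16),("83R",47,83,16),("83L",-47,83,16)]:
    print(nm,*proj("side",(O+ex*x+ey*y+[0,0,z])/1000).round(1),*proj("top",(O+ex*x+ey*y+[0,0,z])/1000).round(1))
m=s[:2].mean(0)/1000; print("spindle side px",proj("side",[m,s[2]/1000,s[3]/1000]).round(1))
im=cv2.imread("pics/side0.png"); cv2.imwrite("pics/c2.png",np.hstack([cv2.resize(im[270:340,210:310],(400,280),interpolation=0),cv2.resize(im[130:220,280:352],(320,400),interpolation=0)[:280]]) if 0 else np.vstack([cv2.resize(im[270:340,210:310],(500,350),interpolation=0)]))
cv2.imwrite("pics/c2.png",np.hstack([cv2.resize(im[265:345,210:310],None,fx=4,fy=4,interpolation=0),cv2.copyMakeBorder(cv2.resize(im[132:212,280:352],None,fx=4,fy=4,interpolation=0),0,0,0,0,0)]))
E
```

```text
barrel [[582.2, 291.9, 55.0], [519.9, 296.2, 55.0], [627.4, 291.4, 55.0], [477.1, 299.2, 55.0]] mid [551.08139931 294.03898219  55.        ] [552.25566269 295.32269242  55.        ] len 150.453659068469
ang from x -0.06801856551641074
w 36.97927818001341 37.640444037262775
[[574.3, -17.1, 16.0], [482.0, -7.5, 16.0], [454.5, -296.1, 16.0], [546.0, -306.8, 16.0]]
len 291.0433653978501 289.98348412582027 wid 92.79022104701006 92.12402799678821
ydir [0.09594763 0.99538638 0.        ] yaw -0.09609545704801122 O [520.16876916 -95.15117589   0.        ]
anvil face top [14.5 45.5] [-14.3  44. ] tail rear top [  30.1 -187.6] [ -30.3 -186. ] jaw plate [ 14.9 -99.4] [-17.5 -99.9]
O face [306.5 194.6] [315.6 230.7]
anvil top [306.9 180. ] [318.3 227.4]
-207R [315.3 145.6] [431.5 218.9]
-207L [345.  150.7] [431.8 262.2]
83R [284.7 204.2] [298.7 209.1]
83L [320.  211.8] [296.  252.1]
spindle side px [[258.  295.7]
 [220.9 287.3]
 [295.2 305.4]]
```

View pics/c2.png

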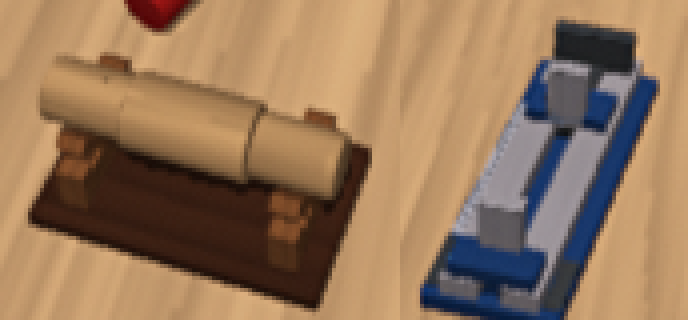

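The crop confirms the tan spindle in the cradle. Its centre is at about (257,296) in the side view, where the top-view fix predicted (258,296). The caliper's blue base, jaws and dark tail also agree with the fit. Now I reach over.

>>> step_arm:
  increments:
    - [[23, 31.5, 0], [0, 0, -0.018]]
    - [[23, 31.5, 0], [0, 0, -0.018]]
    - [[23, 31.5, 0], [0, 0, -0.018]]
    - [[23, 31.5, 0], [0, 0, -0.018]]
    - [[23, 31.5, 0], [0, 0, -0.018]]
    - [[23, 31.5, 0], [0, 0, -0.018]]
    - [[23, 31.5, 0], [0, 0, -0.018]]
    - [[23, 31.5, 0], [0, 0, -0.018]]
  fingers: 1
  grip_force: 25

```text
time: 0.77
eef_pos: [0.341, -0.4026, 0.2308]
tcp_rot: [0.999, 0.044, -0.0, -0.0]
contact_force: [0.4, -0.4, 0.5]
opening: 0.996
finger_force: 0.0
```

>>> step_arm:
  increments:
    - [[23, 31.5, 0], [0, 0, -0.018]]
    - [[23, 31.5, 0], [0, 0, -0.018]]
    - [[23, 31.5, 0], [0, 0, -0.018]]
    - [[23, 31.5, 0], [0, 0, -0.018]]
    - [[23, 31.5, 0], [0, 0, -0.018]]
    - [[23, 31.5, 0], [0, 0, -0.018]]
    - [[23, 31.5, 0], [0, 0, -0.018]]
    - [[23, 31.5, 0], [0, 0, -0.018]]

```text
time: 1.43
eef_pos: [0.5249, -0.1506, 0.2309]
tcp_rot: [1.0, -0.028, -0.0, -0.0]
contact_force: [0.9, -0.9, 0.4]
opening: 0.996
finger_force: 0.0
```

>>> step_arm:
  increments:
    - [[2.5, 40.5, 0], [0, 0, 0]]
    - [[2.5, 40.5, 0], [0, 0, 0]]
    - [[2.5, 40.5, 0], [0, 0, 0]]
    - [[2.5, 40.5, 0], [0, 0, 0]]
    - [[2.5, 40.5, 0], [0, 0, 0]]
    - [[2.5, 40.5, 0], [0, 0, 0]]
    - [[2.5, 40.5, 0], [0, 0, 0]]
    - [[2.5, 40.5, 0], [0, 0, 0]]

```text
time: 2.1
eef_pos: [0.5438, 0.1734, 0.2309]
tcp_rot: [1.0, -0.027, -0.0, 0.0]
contact_force: [0.2, -0.7, 0.5]
opening: 0.997
finger_force: 0.0
```

>>> step_arm:
  increments:
    - [[2.5, 40.5, 0], [0, 0, 0]]
    - [[2.5, 40.5, 0], [0, 0, 0]]
    - [[2.5, 40.5, 0], [0, 0, 0]]
    - [[0, 0, -30], [0, 0, 0]]
    - [[0, 0, -30], [0, 0, 0]]
    - [[0, 0, -30], [0, 0, 0]]
    - [[0, 0, 0], [0, 0, 0]]
    - [[0, 0, 0], [0, 0, 0]]

```text
time: 2.77
eef_pos: [0.5502, 0.2924, 0.1389]
tcp_rot: [1.0, -0.027, -0.003, 0.001]
contact_force: [1.0, -0.1, 1.2]
opening: 1.0
finger_force: 0.0
```

>>> step_arm:
  increments:
    - [[1, 2, -20], [0, 0, 0]]
    - [[0, 0, -20], [0, 0, 0]]
    - [[0, 0, -20], [0, 0, 0]]
    - [[0, 0, -15], [0, 0, 0]]
    - [[0, 0, -12], [0, 0, 0]]
    - [[0, 0, -10], [0, 0, 0]]
    - [[0, 0, 0], [0, 0, 0]]
    - [[0, 0, 0], [0, 0, 0]]

```text
time: 3.43
eef_pos: [0.5535, 0.295, 0.0451]
tcp_rot: [1.0, -0.027, 0.0, -0.0]
contact_force: [0.9, -0.4, 0.3]
opening: 1.003
finger_force: 0.0
```

```bash
python3 - <<'E'
from h import *
t=cams.read_camera("top"); s=cams.read_camera("side")
f=lambda i:cv2.resize(i,(400,400),interpolation=1)
cv2.imwrite("pics/g1.png",np.hstack([f(t[160:280,90:210]),f(s[240:360,200:320])])[:,:,::-1])
E
```

```text
(no output)
```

View pics/g1.png

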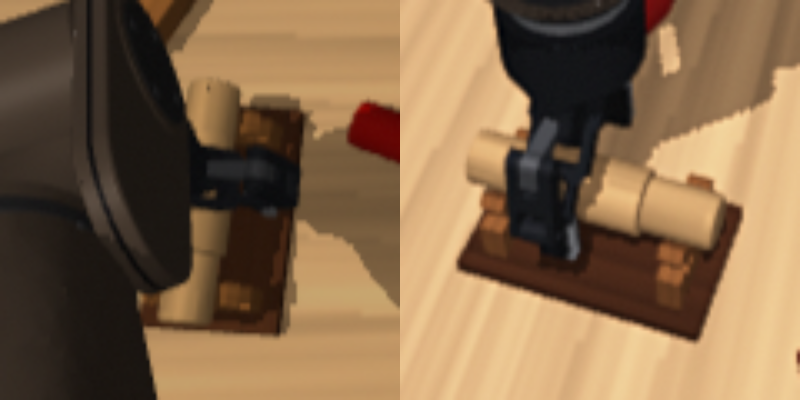

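```bash
python3 - <<'E'
from h import *
for y in(.34,.345,.35): print(proj("side",[.5535,y,.055]).round(1),proj("side",[.5535,y,.075]).round(1))
print(proj("side",[[.5515,.2945,.055],[.5535,.2945,.1]]).round(1))
E
```

```text
[[249.5 316. ]] [[248.6 309.8]]
[[248.7 318.4]] [[247.8 312.2]]
[[247.8 320.8]] [[246.9 314.6]]
[[257.7 295.8]
 [255.  281.1]]
```

Both views show the open fingers straddling the barrel, with the near finger tip at about side pixel (245,314). The spindle is still seated. Next I close.

>>> step_arm:
  increments:
    - [[0, 0, -2], [0, 0, 0]]
    - [[0, 0, 0], [0, 0, 0]]
    - [[0, 0, 0], [0, 0, 0]]
    - [[0, 0, 0], [0, 0, 0]]
    - [[0, 0, 0], [0, 0, 0]]
    - [[0, 0, 0], [0, 0, 0]]
    - [[0, 0, 0], [0, 0, 0]]
    - [[0, 0, 0], [0, 0, 0]]
  fingers: -1
  grip_force: 25

```text
time: 4.2
eef_pos: [0.5531, 0.295, 0.0428]
tcp_rot: [1.0, -0.027, 0.0, -0.0]
contact_force: [-1.9, -0.3, 3.8]
opening: 0.443
finger_force: 25.1
```

>>> step_arm:
  increments:
    - [[0, 0, 0], [0, 0, 0]]
    - [[0, 0, 0], [0, 0, 0]]
    - [[0, 0, 5], [0, 0, 0]]
    - [[0, 0, 10], [0, 0, 0]]
    - [[0, 0, 20], [0, 0, 0]]
    - [[0, 0, 20], [0, 0, 0]]
    - [[0, 0, 0], [0, 0, 0]]
    - [[0, 0, 0], [0, 0, 0]]

```text
time: 4.87
eef_pos: [0.5539, 0.2952, 0.0987]
tcp_rot: [1.0, -0.027, 0.002, -0.001]
contact_force: [0.1, 0.1, -1.5]
opening: 0.44
finger_force: 25.1
```

>>> step_arm:
  increments:
    - [[0, 0, 30], [0, 0, 0]]
    - [[0, 0, 30], [0, 0, 0]]
    - [[-3, -38, 0], [0, 0, -0.004]]
    - [[-3, -38, 0], [0, 0, -0.004]]
    - [[-3, -38, 0], [0, 0, -0.004]]
    - [[-3, -38, 0], [0, 0, -0.004]]
    - [[-3, -38, 0], [0, 0, -0.004]]
    - [[-3, -38, 0], [0, 0, -0.004]]

```text
time: 5.53
eef_pos: [0.5333, 0.0653, 0.1553]
tcp_rot: [0.999, -0.039, -0.001, 0.0]
contact_force: [0.8, 0.2, -1.3]
opening: 0.442
finger_force: 25.3
```

>>> step_arm:
  increments:
    - [[-3, -38, 0], [0, 0, -0.004]]
    - [[-3, -38, 0], [0, 0, -0.004]]
    - [[-3, -38, 0], [0, 0, -0.004]]
    - [[-3, -38, -10], [0, 0, -0.004]]
    - [[-2, -20, -20], [0, 0, -0.002]]
    - [[0, 0, -20], [0, 0, 0]]
    - [[0, 0, 0], [0, 0, 0]]
    - [[0, 0, 0], [0, 0, 0]]

```text
time: 6.2
eef_pos: [0.5189, -0.1045, 0.1047]
tcp_rot: [0.999, -0.048, -0.003, -0.001]
contact_force: [-0.5, 0.1, 0.6]
opening: 0.442
finger_force: 25.4
```

```bash
python3 - <<'E'
from h import *
s=readout.get_state(); print(s["eef_pos"].round(4),s["tcp_rot"].round(3),s["contact_force"].round(2))
t=cams.read_camera("top"); s=cams.read_camera("side")
cv2.imwrite("pics/t2.png",t[:,:,::-1]);cv2.imwrite("pics/s2.png",s[:,:,::-1])
f=lambda i:cv2.resize(i,(400,400),interpolation=1)
cv2.imwrite("pics/g2.png",np.hstack([f(t[165:285,270:390]),f(s[110:230,250:370])])[:,:,::-1])
E
```

```text
[ 0.5189 -0.1045  0.1047] [ 0.999 -0.048 -0.003 -0.001] [-0.52  0.07  0.57]
```

View pics/g2.png

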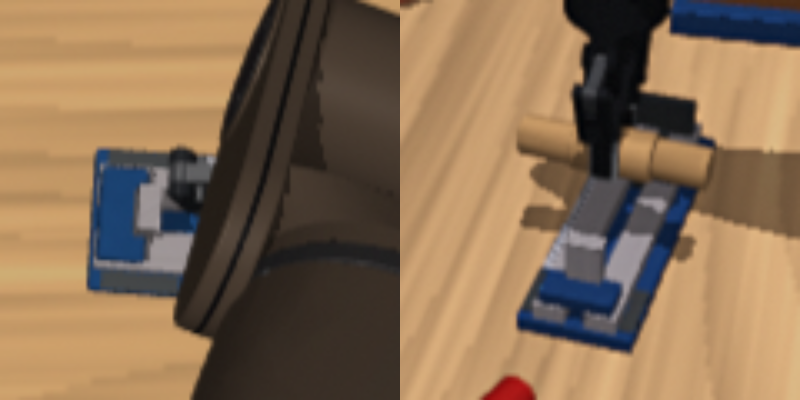

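```bash
python3 - <<'E'
from h import *
S=lambda p:(np.array(p)-(400,0))*.3+(250,110)
e=cast("side",S([(519,135),(711,166),(653,157)]),.117)*1000
print(e.round(1),e[:2].mean(0),np.linalg.norm(e[0]-e[1]),np.arctan2(*(e[0]-e[1])[[1,0]]))
O=np.array([520.2,-95.2]);ex=np.array([.9954,-.096]);ey=np.array([.096,.9954])
m=e[:2].mean(0)[:2]; print("cal",(m-O)@ex,(m-O)@ey)
E
```

```text
[[ 593.  -111.3  117. ]
 [ 442.5 -100.5  117. ]
 [ 486.7 -103.2  117. ]] [ 517.77844879 -105.87034848  117.        ] 150.89586504920925 -0.07160855766137468
cal -1.386058617701317 -10.853733788773367
```

The side view shows the spindle held level across the ways, with its ends at crop (519,135) and (711,166). That puts it about 1.4 mm off centre and nearly square. Lowering now.

>>> step_arm:
  increments:
    - [[1, 0, -15], [0, 0, -0.01]]
    - [[0, 0, -20], [0, 0, 0]]
    - [[0, 0, -15], [0, 0, 0]]
    - [[0, 0, -8], [0, 0, 0]]
    - [[0, 0, -4], [0, 0, 0]]
    - [[0, 0, -2], [0, 0, 0]]
    - [[0, 0, 0], [0, 0, 0]]
    - [[0, 0, 0], [0, 0, 0]]

```text
time: 6.97
eef_pos: [0.5228, -0.1053, 0.0444]
tcp_rot: [0.999, -0.053, 0.001, 0.0]
contact_force: [0.4, 0.1, -0.4]
opening: 0.448
finger_force: 25.4
```

>>> step_arm:
  increments:
    - [[0, 0, -1], [0, 0, 0]]
    - [[0, 0, -1], [0, 0, 0]]
    - [[0, 0, 0], [0, 0, 0]]
    - [[0, 0, 0], [0, 0, 0]]

```text
time: 7.3
eef_pos: [0.522, -0.1052, 0.0415]
tcp_rot: [0.999, -0.053, 0.0, 0.0]
contact_force: [0.3, 0.0, -1.6]
opening: 0.443
finger_force: 25.4
```

>>> step_arm:
  increments:
    - [[0, 0, -1], [0, 0, 0]]
    - [[0, 0, -1], [0, 0, 0]]
    - [[0, 0, 0], [0, 0, 0]]
    - [[0, 0, 0], [0, 0, 0]]

```text
time: 7.63
eef_pos: [0.5218, -0.1051, 0.0392]
tcp_rot: [0.999, -0.053, -0.0, -0.0]
contact_force: [-0.6, 0.3, -0.9]
opening: 0.438
finger_force: 25.4
```

>>> step_arm:
  increments:
    - [[0, 0, -1], [0, 0, 0]]
    - [[0, 0, 0], [0, 0, 0]]
    - [[0, 0, 0], [0, 0, 0]]

```text
time: 7.88
eef_pos: [0.5218, -0.1051, 0.0382]
tcp_rot: [0.999, -0.053, -0.0, -0.0]
contact_force: [0.2, 0.4, -1.4]
opening: 0.443
finger_force: 25.4
```

>>> step_arm:
  increments:
    - [[0, 0, -1], [0, 0, 0]]
    - [[0, 0, 0], [0, 0, 0]]
    - [[0, 0, 0], [0, 0, 0]]

```text
time: 8.13
eef_pos: [0.5219, -0.1051, 0.0372]
tcp_rot: [0.999, -0.053, -0.0, -0.0]
contact_force: [1.1, 0.5, -1.0]
opening: 0.443
finger_force: 25.4
```

>>> step_arm:
  increments:
    - [[0, 0, -0.7], [0, 0, 0]]
    - [[0, 0, 0], [0, 0, 0]]
    - [[0, 0, 0], [0, 0, 0]]

```text
time: 8.38
eef_pos: [0.522, -0.1052, 0.0371]
tcp_rot: [0.999, -0.053, -0.0, -0.0]
contact_force: [-1.9, 0.0, 3.4]
opening: 0.441
finger_force: 25.7
```

>>> step_arm:
  increments:
    - [[0, 0, -0.7], [0, 0, 0]]
    - [[0, 0, 0], [0, 0, 0]]
    - [[0, 0, 0], [0, 0, 0]]

```text
time: 8.63
eef_pos: [0.522, -0.1051, 0.037]
tcp_rot: [0.999, -0.053, -0.0, -0.0]
contact_force: [-3.4, 0.8, 7.3]
opening: 0.443
finger_force: 26.2
```

>>> step_arm:
  increments:
    - [[0, 0, 0.9], [0, 0, 0]]
    - [[0, 0, 0], [0, 0, 0]]

```text
time: 8.8
eef_pos: [0.5223, -0.1052, 0.0371]
tcp_rot: [0.999, -0.053, 0.001, 0.0]
contact_force: [-1.3, -0.5, 3.0]
opening: 0.442
finger_force: 25.7
```

>>> step_arm:
  increments:
    - [[0, 0, 0], [0, 0, 0]]
    - [[0, 0, 0], [0, 0, 0]]
    - [[0, 0, 0], [0, 0, 0]]
    - [[0, 0, 0], [0, 0, 0]]
    - [[0, 0, 0], [0, 0, 0]]
  fingers: 0.36

```text
time: 9.22
eef_pos: [0.5218, -0.1051, 0.0366]
tcp_rot: [0.999, -0.053, -0.0, -0.0]
contact_force: [-0.0, 0.0, -0.2]
opening: 0.676
finger_force: 0.0
```

>>> step_arm:
  increments:
    - [[0, 0, 10], [0, 0, 0]]
    - [[0, 0, 20], [0, 0, 0]]
    - [[0, 0, 30], [0, 0, 0]]
    - [[0, 0, 30], [0, 0, 0]]
    - [[0, 0, 30], [0, 0, 0]]
    - [[0, 0, 0], [0, 0, 0]]

```text
time: 9.72
eef_pos: [0.526, -0.1067, 0.1651]
tcp_rot: [0.999, -0.053, 0.007, 0.002]
contact_force: [1.1, 0.5, 0.7]
opening: 0.681
finger_force: 0.0
```

```bash
python3 - <<'E'
from h import *
s=cams.read_camera("side"); t=cams.read_camera("top")
f=lambda i:cv2.resize(i,(400,400),interpolation=1)
cv2.imwrite("pics/g3.png",np.hstack([f(t[165:285,280:400]),f(s[110:230,250:370])])[:,:,::-1])
E
```

```text
(no output)
```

View pics/g3.png

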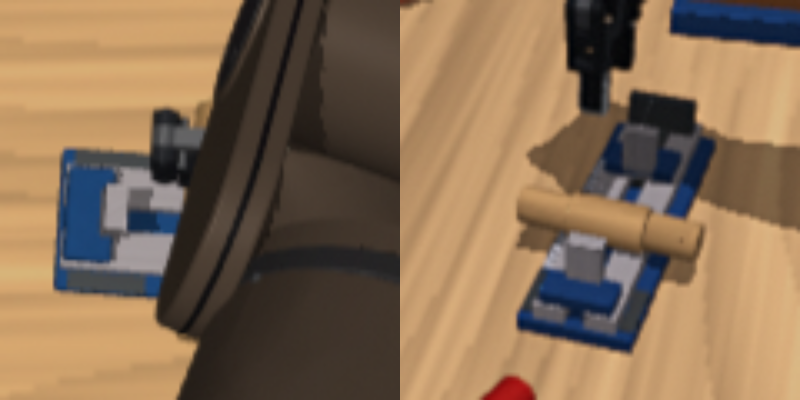

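The spindle lies across the ways in front of the fixed jaw, with its ends at crop (520,205) and (702,240), and the fingers are clear. Next I shut the gripper, turn it a quarter turn so the flat finger sides push, and go behind the tail.

>>> step_arm:
  increments:
    - [[-4.5, -39, 0], [0, 0, 0.12]]
    - [[-4.5, -39, 0], [0, 0, 0.12]]
    - [[-4.5, -39, 0], [0, 0, 0.12]]
    - [[-4.5, -39, 0], [0, 0, 0.12]]
    - [[-4.5, -39, 0], [0, 0, 0.12]]
    - [[-4.5, -39, 0], [0, 0, 0.12]]
    - [[0, 0, 0], [0, 0, 0.12]]
    - [[0, 0, 0], [0, 0, 0.12]]
  fingers: -1

```text
time: 10.48
eef_pos: [0.4938, -0.3377, 0.1548]
tcp_rot: [0.912, 0.41, -0.001, -0.002]
contact_force: [-0.0, -0.4, 0.4]
opening: 0.002
finger_force: 0.0
```

>>> step_arm:
  increments:
    - [[0, 0, 0], [0, 0, 0.12]]
    - [[0, 0, 0], [0, 0, 0.12]]
    - [[0, 0, 0], [0, 0, 0.12]]
    - [[0, 0, 0], [0, 0, 0.12]]
    - [[0, 0, 0], [0, 0, 0.12]]
    - [[0, 0, 0], [0.1, -0.01, 0]]
    - [[0, 0, 0], [0, 0, 0]]
    - [[0, 0, 0], [0, 0, 0]]

```text
time: 11.15
eef_pos: [0.4945, -0.3361, 0.1552]
tcp_rot: [0.75, 0.659, 0.036, -0.035]
contact_force: [-0.7, 0.5, -1.2]
opening: 0.002
finger_force: 0.0
```

```bash
python3 - <<'E'
from h import *
s=readout.get_state(); p=s["eef_pos"]*1000; M=R.from_quat(s["tcp_rot"]).as_matrix()
print(p.round(1)); print(M.round(3)); print(s["opening"],s["contact_force"],s["qpos"].round(2))
O=np.array([520.2,-95.2]);ex=np.array([.9954,-.096]);ey=np.array([.096,.9954])
print("cal",(p[:2]-O)@ex,(p[:2]-O)@ey)
im=cams.read_camera("side"); cv2.imwrite("pics/s4.png",im[:,:,::-1])
S=lambda q:(np.array(q)-(400,0))*.3+(250,110)
e=cast("side",S([(520,205),(702,238)]),.0487)[:,:2]*1000; print(e,(e.mean(0)-O)@ex,(e.mean(0)-O)@ey,"ang",np.arctan2(*(e[0]-e[1])[::-1]))
E
```

```text
[ 494.5 -336.1  155.2]
[[ 0.129  0.992  0.008]
 [ 0.987 -0.129  0.1  ]
 [ 0.1   -0.005 -0.995]]
0.001595951553051483 [-0.65350746  0.48174444 -1.1995057 ] [-0.8   0.22  1.8   0.08  1.18 -0.7 ]
cal -2.42783750667384 -242.26138816422826
[[ 593.71121596 -112.42256884]
 [ 443.97848429 -100.27127602]] -0.2788116331143187 -11.225740975506596 ang -0.08097576319059206
```

>>> step_arm:
  increments:
    - [[2, 0, -30], [0, 0, 0.034]]
    - [[0, 0, -30], [0, 0, 0]]
    - [[0, 0, -30], [0, 0, 0]]
    - [[0, 0, -15], [0, 0, 0]]
    - [[0, 0, -9], [0, 0, 0]]
    - [[0, 0, 0], [0, 0, 0]]
    - [[0, 0, 0], [0, 0, 0]]

```text
time: 11.78
eef_pos: [0.4976, -0.3357, 0.043]
tcp_rot: [0.738, 0.673, 0.036, -0.035]
contact_force: [0.3, -0.3, 0.6]
opening: -0.004
finger_force: 0.0
```

>>> step_arm:
  increments:
    - [[1, 9, 0], [0, 0, 0]]
    - [[1, 9, 0], [0, 0, 0]]
    - [[0.8, 8, 0], [0, 0, 0]]
    - [[0.4, 4, 0], [0, 0, 0]]
    - [[0, 0, 0], [0, 0, 0]]
    - [[0, 0, 0], [0, 0, 0]]
    - [[0, 0, 0], [0, 0, 0]]

```text
time: 12.37
eef_pos: [0.5008, -0.306, 0.0431]
tcp_rot: [0.738, 0.673, 0.036, -0.034]
contact_force: [0.7, 0.3, -0.4]
opening: -0.002
finger_force: 0.0
```

```bash
python3 - <<'E'
from h import *
s=readout.get_state(); p=s["eef_pos"]*1000; M=R.from_quat(s["tcp_rot"]).as_matrix()
print(p.round(1)); print(M.round(3)); print(s["contact_force"])
O=np.array([520.2,-95.2]);ex=np.array([.9954,-.096]);ey=np.array([.096,.9954])
print("cal",(p[:2]-O)@ex,(p[:2]-O)@ey)
im=cams.read_camera("side"); cv2.imwrite("pics/s5.png",cv2.resize(im[90:220,270:400],(600,600))[:,:,::-1])
E
```

```text
[ 500.8 -306.    43.1]
[[ 0.092  0.996  0.007]
 [ 0.991 -0.093  0.1  ]
 [ 0.1   -0.002 -0.995]]
[ 0.65378646  0.27178191 -0.43101992]
cal 0.9016896656602201 -211.65744754086384
```

View pics/s5.png

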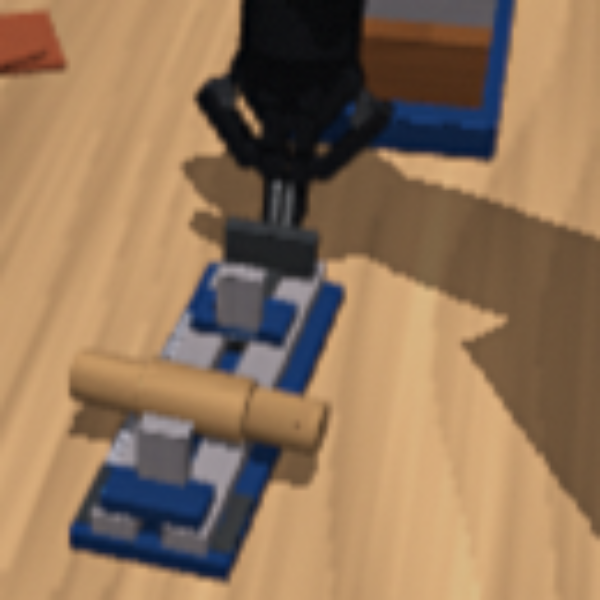

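The shut fingers stand centred behind the dark tail plate: finger at crop (285,200), tail at (270,248). The spindle is at (200,400) in front of the fixed jaw. I approach slowly.

>>> step_arm:
  increments:
    - [[0, 2, -1.5], [0, 0, 0]]
    - [[0.2, 2, 0], [0, 0, 0]]
    - [[0.2, 2, 0], [0, 0, 0]]
    - [[0.2, 2, 0], [0, 0, 0]]
    - [[0.1, 1, 0], [0, 0, 0]]
    - [[0.1, 1, 0], [0, 0, 0]]
    - [[0.1, 1, 0], [0, 0, 0]]
    - [[0.1, 1, 0], [0, 0, 0]]

```text
time: 13.08
eef_pos: [0.5017, -0.2942, 0.0415]
tcp_rot: [0.738, 0.673, 0.036, -0.034]
contact_force: [-0.4, -2.3, 0.6]
opening: 0.002
finger_force: 1.4
```

>>> step_arm:
  increments:
    - [[0.1, 1, 0], [0, 0, 0]]
    - [[0.1, 1, 0], [0, 0, 0]]
    - [[0.1, 1, 0], [0, 0, 0]]
    - [[0.1, 1, 0], [0, 0, 0]]
    - [[0.1, 1, 0], [0, 0, 0]]
    - [[0.1, 1, 0], [0, 0, 0]]

```text
time: 13.58
eef_pos: [0.5023, -0.288, 0.0414]
tcp_rot: [0.738, 0.673, 0.036, -0.035]
contact_force: [-0.3, -2.9, -0.1]
opening: 0.002
finger_force: 1.5
```

>>> step_arm:
  increments:
    - [[0.2, 2, 0], [0, 0, 0]]
    - [[0.2, 2, 0], [0, 0, 0]]
    - [[0.2, 2, 0], [0, 0, 0]]
    - [[0.2, 2, 0], [0, 0, 0]]
    - [[0.2, 2, 0], [0, 0, 0]]
    - [[0.2, 2, 0], [0, 0, 0]]
    - [[0.2, 2, 0], [0, 0, 0]]
    - [[0.2, 2, 0], [0, 0, 0]]

```text
time: 14.25
eef_pos: [0.5039, -0.2716, 0.0413]
tcp_rot: [0.738, 0.673, 0.036, -0.035]
contact_force: [-1.0, -3.3, 0.7]
opening: -0.001
finger_force: 1.6
```

>>> step_arm:
  increments:
    - [[0.2, 2, 0], [0, 0, 0]]
    - [[0.2, 2, 0], [0, 0, 0]]
    - [[0.2, 2, 0], [0, 0, 0]]
    - [[0.2, 2, 0], [0, 0, 0]]
    - [[0.2, 2, 0], [0, 0, 0]]
    - [[0.2, 2, 0], [0, 0, 0]]
    - [[0.2, 2, 0], [0, 0, 0]]
    - [[0.2, 2, 0], [0, 0, 0]]

```text
time: 14.92
eef_pos: [0.5054, -0.2557, 0.0413]
tcp_rot: [0.738, 0.673, 0.036, -0.035]
contact_force: [0.0, -2.7, 0.4]
opening: -0.001
finger_force: 1.6
```

>>> step_arm:
  increments:
    - [[0.2, 2, 0], [0, 0, 0]]
    - [[0.2, 2, 0], [0, 0, 0]]
    - [[0.2, 2, 0], [0, 0, 0]]
    - [[0.2, 2, 0], [0, 0, 0]]
    - [[0.2, 2, 0], [0, 0, 0]]
    - [[0.2, 2, 0], [0, 0, 0]]
    - [[0.1, 1, 0], [0, 0, 0]]
    - [[0.1, 1, 0], [0, 0, 0]]

```text
time: 15.58
eef_pos: [0.5068, -0.2416, 0.0413]
tcp_rot: [0.738, 0.673, 0.036, -0.035]
contact_force: [0.3, -3.8, 0.2]
opening: -0.005
finger_force: 1.5
```

```bash
python3 - <<'E'
from h import *
s=readout.get_state(); p=s["eef_pos"]*1000
O=np.array([520.2,-95.2]);ex=np.array([.9954,-.096]);ey=np.array([.096,.9954])
print(s["time"],p.round(2),"cal",(p[:2]-O)@ex,(p[:2]-O)@ey,s["contact_force"])
im=cams.read_camera("side"); cv2.imwrite("pics/s6.png",cv2.resize(im[100:220,270:390],(600,600))[:,:,::-1])
E
```

```text
15.5833 [ 506.77 -241.65   41.29] cal 0.689006216337865 -147.062781609416 [ 0.3367606  -3.80973285  0.233718  ]
```

View pics/s6.png

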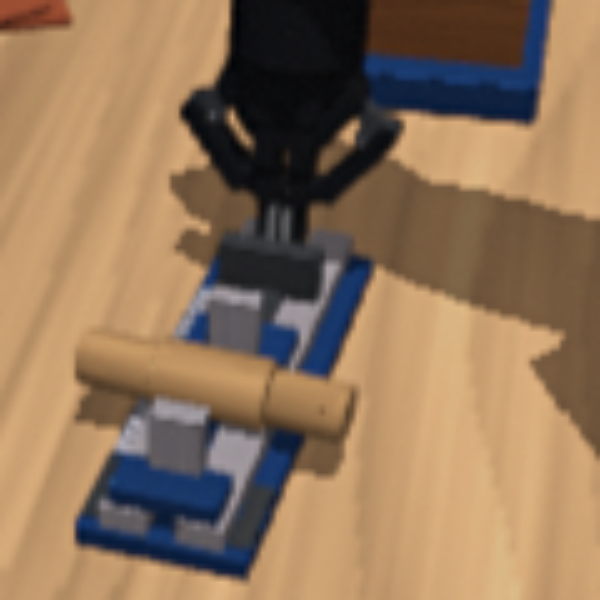

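The jaw, at (235,315) in the crop, is sliding along cleanly towards the spindle at (215,380). About 53 mm of travel remain.

>>> step_arm:
  increments:
    - [[0.15, 1.5, 0], [0, 0, 0]]
    - [[0.15, 1.5, 0], [0, 0, 0]]
    - [[0.15, 1.5, 0], [0, 0, 0]]
    - [[0.15, 1.5, 0], [0, 0, 0]]
    - [[0.15, 1.5, 0], [0, 0, 0]]
    - [[0.15, 1.5, 0], [0, 0, 0]]
    - [[0.15, 1.5, 0], [0, 0, 0]]
    - [[0.1, 1, 0], [0, 0, 0]]

```text
time: 16.3
eef_pos: [0.5079, -0.2301, 0.0413]
tcp_rot: [0.738, 0.673, 0.036, -0.035]
contact_force: [-1.1, -3.0, -0.1]
opening: -0.002
finger_force: 1.5
```

>>> step_arm:
  increments:
    - [[0.1, 1, 0], [0, 0, 0]]
    - [[0.1, 1, 0], [0, 0, 0]]
    - [[0.1, 1, 0], [0, 0, 0]]
    - [[0.1, 1, 0], [0, 0, 0]]
    - [[0.1, 1, 0], [0, 0, 0]]
    - [[0.1, 1, 0], [0, 0, 0]]
    - [[0.1, 1, 0], [0, 0, 0]]
    - [[0.1, 1, 0], [0, 0, 0]]

```text
time: 16.97
eef_pos: [0.5087, -0.2222, 0.0413]
tcp_rot: [0.738, 0.673, 0.036, -0.035]
contact_force: [-1.6, -3.0, 0.7]
opening: -0.001
finger_force: 1.6
```

>>> step_arm:
  increments:
    - [[0.1, 1, 0], [0, 0, 0]]
    - [[0.1, 1, 0], [0, 0, 0]]
    - [[0.1, 1, 0], [0, 0, 0]]
    - [[0.1, 1, 0], [0, 0, 0]]
    - [[0.1, 1, 0], [0, 0, 0]]
    - [[0.1, 1, 0], [0, 0, 0]]
    - [[0.1, 1, 0], [0, 0, 0]]
    - [[0.1, 1, 0], [0, 0, 0]]

```text
time: 17.63
eef_pos: [0.5095, -0.2142, 0.0413]
tcp_rot: [0.738, 0.673, 0.036, -0.035]
contact_force: [-1.1, -3.2, 0.3]
opening: -0.001
finger_force: 1.6
```

>>> step_arm:
  increments:
    - [[0.1, 1, 0], [0, 0, 0]]
    - [[0.1, 1, 0], [0, 0, 0]]
    - [[0.1, 1, 0], [0, 0, 0]]
    - [[0.1, 1, 0], [0, 0, 0]]
    - [[0.1, 1, 0], [0, 0, 0]]
    - [[0.1, 1, 0], [0, 0, 0]]
    - [[0.1, 1, 0], [0, 0, 0]]
    - [[0.1, 1, 0], [0, 0, 0]]

```text
time: 18.3
eef_pos: [0.5103, -0.2062, 0.0413]
tcp_rot: [0.738, 0.673, 0.036, -0.035]
contact_force: [-2.3, -3.8, 1.0]
opening: -0.002
finger_force: 1.6
```

```bash
python3 - <<'E'
from h import *
s=readout.get_state(); p=s["eef_pos"]*1000
O=np.array([520.2,-95.2]);ex=np.array([.9954,-.096]);ey=np.array([.096,.9954])
print(s["time"],p.round(2),"cal",(p[:2]-O)@ex,(p[:2]-O)@ey,s["contact_force"],s["finger_force"])
im=cams.read_camera("side"); cv2.imwrite("pics/s7.png",cv2.resize(im[100:220,270:390],(600,600))[:,:,::-1])
E
```

```text
18.3 [ 510.33 -206.22   41.3 ] cal 0.828307371731643 -111.45556953056752 [-2.3155342  -3.81546641  1.01146891] 1.5613581938669086
```

View pics/s7.png

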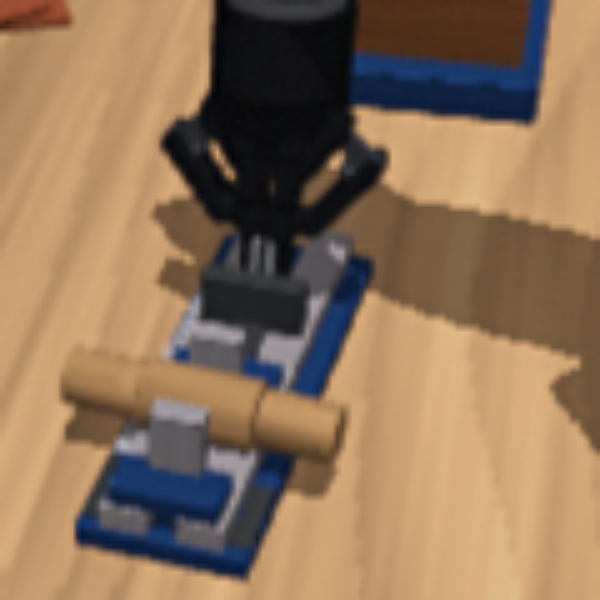

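The jaw now touches the spindle near (215,370), and the spindle is rolling towards the anvil at (180,420). About 18 mm remain, so I go slower.

>>> step_arm:
  increments:
    - [[0.1, 1, 0], [0, 0, 0]]
    - [[0.1, 1, 0], [0, 0, 0]]
    - [[0.1, 1, 0], [0, 0, 0]]
    - [[0.1, 1, 0], [0, 0, 0]]
    - [[0.1, 1, 0], [0, 0, 0]]
    - [[0.1, 1, 0], [0, 0, 0]]
    - [[0.1, 1, 0], [0, 0, 0]]
    - [[0.1, 1, 0], [0, 0, 0]]

```text
time: 19.02
eef_pos: [0.5111, -0.1982, 0.0413]
tcp_rot: [0.738, 0.673, 0.036, -0.035]
contact_force: [-0.7, -2.9, 0.2]
opening: 0.004
finger_force: 1.6
```

>>> step_arm:
  increments:
    - [[0.05, 0.5, 0], [0, 0, 0]]
    - [[0.05, 0.5, 0], [0, 0, 0]]
    - [[0.05, 0.5, 0], [0, 0, 0]]
    - [[0.05, 0.5, 0], [0, 0, 0]]
    - [[0.05, 0.5, 0], [0, 0, 0]]
    - [[0.05, 0.5, 0], [0, 0, 0]]
    - [[0.05, 0.5, 0], [0, 0, 0]]
    - [[0.05, 0.5, 0], [0, 0, 0]]

```text
time: 19.68
eef_pos: [0.5115, -0.1943, 0.0413]
tcp_rot: [0.738, 0.673, 0.036, -0.035]
contact_force: [-1.5, -2.7, 0.3]
opening: -0.004
finger_force: 1.5
```

```bash
python3 - <<'E'
from h import *
s=readout.get_state(); p=s["eef_pos"]*1000
O=np.array([520.2,-95.2]);ex=np.array([.9954,-.096]);ey=np.array([.096,.9954])
print(s["time"],p.round(2),"cal",(p[:2]-O)@ex,(p[:2]-O)@ey,s["contact_force"],s["finger_force"])
im=cams.read_camera("side")
m=cv2.resize(im[160:212,275:345],None,fx=10,fy=10,interpolation=1); cv2.imwrite("pics/s8.png",m[:,:,::-1])
E
```

```text
19.6833 [ 511.54 -194.29   41.32] cal 0.8912061803464522 -99.46242360172002 [-1.52804513 -2.65405079  0.32681973] 1.5428625256754458
```

View pics/s8.png

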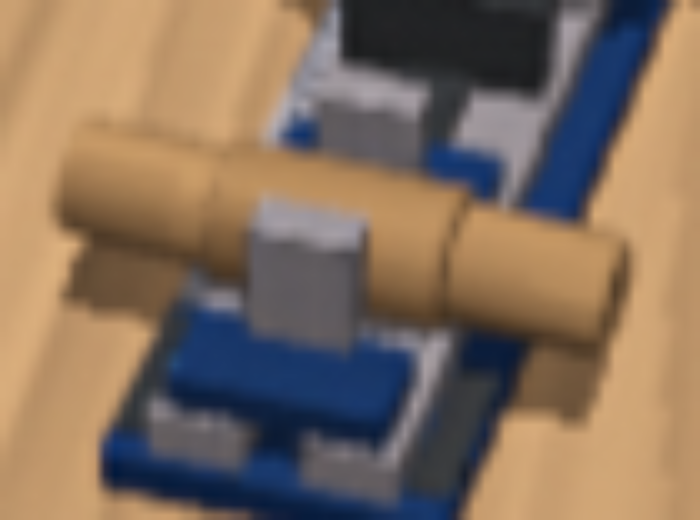

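About 6 mm of gap remain, with the barrel centred between both jaws. From here I use the force readings only; I have used up the picture allowance (11 views against a limit of 10, so one over) and will view no more.

>>> step_arm:
  increments:
    - [[0.03, 0.3, 0], [0, 0, 0]]
    - [[0.03, 0.3, 0], [0, 0, 0]]
    - [[0.03, 0.3, 0], [0, 0, 0]]
    - [[0.03, 0.3, 0], [0, 0, 0]]
    - [[0.03, 0.3, 0], [0, 0, 0]]
    - [[0.03, 0.3, 0], [0, 0, 0]]
    - [[0.03, 0.3, 0], [0, 0, 0]]
    - [[0.03, 0.3, 0], [0, 0, 0]]

```text
time: 20.4
eef_pos: [0.5118, -0.1919, 0.0413]
tcp_rot: [0.738, 0.673, 0.036, -0.035]
contact_force: [-2.9, -2.7, 0.3]
opening: 0.001
finger_force: 1.5
```

>>> step_arm:
  increments:
    - [[0.02, 0.2, 0], [0, 0, 0]]
    - [[0.02, 0.2, 0], [0, 0, 0]]
    - [[0.02, 0.2, 0], [0, 0, 0]]
    - [[0.02, 0.2, 0], [0, 0, 0]]

```text
time: 20.73
eef_pos: [0.5118, -0.1911, 0.0413]
tcp_rot: [0.738, 0.673, 0.036, -0.035]
contact_force: [-1.3, -2.4, -0.8]
opening: 0.001
finger_force: 1.5
```

>>> step_arm:
  increments:
    - [[0.02, 0.2, 0], [0, 0, 0]]
    - [[0.02, 0.2, 0], [0, 0, 0]]
    - [[0.02, 0.2, 0], [0, 0, 0]]
    - [[0.02, 0.2, 0], [0, 0, 0]]

```text
time: 21.07
eef_pos: [0.5119, -0.1903, 0.0413]
tcp_rot: [0.738, 0.673, 0.036, -0.035]
contact_force: [-2.6, -3.0, 0.3]
opening: 0.0
finger_force: 1.5
```

>>> step_arm:
  increments:
    - [[0.02, 0.2, 0], [0, 0, 0]]
    - [[0.02, 0.2, 0], [0, 0, 0]]
    - [[0.02, 0.2, 0], [0, 0, 0]]
    - [[0.02, 0.2, 0], [0, 0, 0]]

```text
time: 21.4
eef_pos: [0.512, -0.1895, 0.0413]
tcp_rot: [0.738, 0.673, 0.036, -0.035]
contact_force: [-2.0, -3.7, -0.2]
opening: 0.001
finger_force: 1.5
```

>>> step_arm:
  increments:
    - [[0.02, 0.2, 0], [0, 0, 0]]
    - [[0.02, 0.2, 0], [0, 0, 0]]
    - [[0.02, 0.2, 0], [0, 0, 0]]

```text
time: 21.65
eef_pos: [0.5121, -0.189, 0.0413]
tcp_rot: [0.738, 0.673, 0.036, -0.035]
contact_force: [-2.1, -3.7, -0.2]
opening: 0.001
finger_force: 1.8
```

>>> step_arm:
  increments:
    - [[0, 0.1, 0], [0, 0, 0]]
    - [[0, 0, 0], [0, 0, 0]]

```text
time: 21.82
eef_pos: [0.5121, -0.1889, 0.0413]
tcp_rot: [0.738, 0.673, 0.036, -0.035]
contact_force: [-2.9, -3.3, 0.8]
opening: 0.0
finger_force: 1.9
```

>>> step_arm:
  increments:
    - [[0, 0.15, 0], [0, 0, 0]]
    - [[0, 0, 0], [0, 0, 0]]
    - [[0, 0, 0], [0, 0, 0]]

```text
time: 22.07
eef_pos: [0.512, -0.1888, 0.0413]
tcp_rot: [0.738, 0.673, 0.036, -0.035]
contact_force: [-2.0, -4.3, -0.4]
opening: -0.0
finger_force: 2.1
```

Both jaws now touch the barrel. To keep the rocking moment low I back off, drop the fingertips level with the rocking point, and push again for the final preload.

>>> step_arm:
  increments:
    - [[-0.1, -1, 0], [0, 0, 0]]
    - [[-0.2, -2, 0], [0, 0, 0]]
    - [[0, 0, -2], [0, 0, 0]]
    - [[0, 0, -2], [0, 0, 0]]
    - [[0.1, 1, 0], [0, 0, 0]]
    - [[0, 0.5, 0], [0, 0, 0]]
    - [[0, 0, 0], [0, 0, 0]]
    - [[0, 0, 0], [0, 0, 0]]

```text
time: 22.73
eef_pos: [0.512, -0.19, 0.0373]
tcp_rot: [0.738, 0.673, 0.036, -0.035]
contact_force: [0.1, -0.1, 0.3]
opening: 0.001
finger_force: 0.0
```

>>> step_arm:
  increments:
    - [[0.02, 0.2, 0], [0, 0, 0]]
    - [[0.02, 0.2, 0], [0, 0, 0]]
    - [[0.02, 0.2, 0], [0, 0, 0]]
    - [[0, 0, 0], [0, 0, 0]]

```text
time: 23.07
eef_pos: [0.512, -0.1896, 0.0374]
tcp_rot: [0.738, 0.673, 0.036, -0.035]
contact_force: [-0.3, -0.9, -0.7]
opening: 0.002
finger_force: 0.0
```

>>> step_arm:
  increments:
    - [[0.02, 0.2, 0], [0, 0, 0]]
    - [[0.02, 0.2, 0], [0, 0, 0]]
    - [[0, 0, 0], [0, 0, 0]]

```text
time: 23.32
eef_pos: [0.512, -0.1892, 0.0373]
tcp_rot: [0.738, 0.673, 0.036, -0.035]
contact_force: [-0.1, 0.2, 0.5]
opening: -0.003
finger_force: 0.0
```

>>> step_arm:
  increments:
    - [[0.02, 0.2, 0], [0, 0, 0]]
    - [[0, 0, 0], [0, 0, 0]]

```text
time: 23.48
eef_pos: [0.512, -0.189, 0.0373]
tcp_rot: [0.738, 0.673, 0.036, -0.035]
contact_force: [0.0, -0.1, 0.1]
opening: 0.003
finger_force: 0.1
```

>>> step_arm:
  increments:
    - [[0.02, 0.15, 0], [0, 0, 0]]
    - [[0.02, 0.15, 0], [0, 0, 0]]
    - [[0, 0, 0], [0, 0, 0]]

```text
time: 23.73
eef_pos: [0.5121, -0.189, 0.0374]
tcp_rot: [0.738, 0.673, 0.036, -0.035]
contact_force: [0.2, -0.9, -0.1]
opening: -0.0
finger_force: 0.7
```

>>> step_arm:
  increments:
    - [[0.02, 0.15, 0], [0, 0, 0]]
    - [[0, 0, 0], [0, 0, 0]]

```text
time: 23.9
eef_pos: [0.5121, -0.1889, 0.0374]
tcp_rot: [0.738, 0.673, 0.036, -0.034]
contact_force: [-1.6, -1.6, 0.7]
opening: 0.002
finger_force: 1.1
```

>>> step_arm:
  increments:
    - [[0.02, 0.15, 0], [0, 0, 0]]
    - [[0.02, 0.15, 0], [0, 0, 0]]
    - [[0.02, 0.15, 0], [0, 0, 0]]
    - [[0, 0, 0], [0, 0, 0]]
    - [[0, 0, 0], [0, 0, 0]]

```text
time: 24.32
eef_pos: [0.5121, -0.1886, 0.0374]
tcp_rot: [0.738, 0.673, 0.036, -0.034]
contact_force: [-1.6, -5.1, 0.4]
opening: -0.001
finger_force: 2.5
```

>>> step_arm:
  increments:
    - [[0.02, 0.15, 0], [0, 0, 0]]
    - [[0, 0, 0], [0, 0, 0]]
    - [[0, 0, 0], [0, 0, 0]]

```text
time: 24.57
eef_pos: [0.5122, -0.1885, 0.0374]
tcp_rot: [0.738, 0.673, 0.036, -0.034]
contact_force: [-1.2, -5.2, -0.9]
opening: 0.001
finger_force: 2.7
```

>>> step_arm:
  increments:
    - [[0, -0.5, 0], [0, 0, 0]]
    - [[-0.1, -1, 0], [0, 0, 0]]
    - [[-0.5, -5, 0], [0, 0, 0]]
    - [[-1, -10, 0], [0, 0, 0]]
    - [[-2, -20, 0], [0, 0, 0]]
    - [[-2, -20, 10], [0, 0, 0]]
    - [[0, 0, 30], [0, 0, 0]]
    - [[0, 0, 30], [0, 0, 0]]

```text
time: 25.23
eef_pos: [0.5053, -0.2449, 0.1064]
tcp_rot: [0.739, 0.672, 0.036, -0.037]
contact_force: [0.5, 1.0, 0.9]
opening: -0.002
finger_force: 0.0
```

>>> step_arm:
  increments:
    - [[-2, -30, 30], [0, 0, 0]]
    - [[-2, -30, 30], [0, 0, 0]]
    - [[0, 0, 0], [0, 0, 0]]
    - [[0, 0, 0], [0, 0, 0]]

```text
time: 25.57
eef_pos: [0.5036, -0.3058, 0.169]
tcp_rot: [0.739, 0.672, 0.037, -0.032]
contact_force: [0.1, 0.9, -0.8]
opening: -0.003
finger_force: 0.0
```

```bash
python3 - <<'E'
from h import *
im=cams.read_camera("top"); cv2.imwrite("pics/t9.png",im[:,:,::-1]); s=cams.read_camera("side"); cv2.imwrite("pics/s9.png",s[:,:,::-1])
O=np.array([520.2,-95.2]);ex=np.array([.9954,-.096]);ey=np.array([.096,.9954])
def proc(n,i,roi):
    m=mask(i,(10,100,60),(22,255,255),roi)
    # spindle stands out from bench by rows: restrict to the part over the caliper by saturation/edges
    return m
hs=cv2.cvtColor(s,cv2.COLOR_RGB2HSV)
for p in [(290,180),(305,182),(330,187),(300,160),(345,190)]: print(p,hs[p[1],p[0]])
# expected spindle ends if held centred, square
c=O+ey*26.3
for k in(-75,-32,0,32,75): print(k,proj("side",np.r_[c+ex*k,48.7]/1000).round(1),proj("top",np.r_[c+ex*k,48.7]/1000).round(1))
g=cv2.Canny(s,40,120); pr=np.argwhere(g[165:205,270:350]); print("canny cols",pr[:,1].min()+270,pr[:,1].max()+270)
for r in(176,180,184,188,192): print(r,[tuple(int(v) for v in s[r,c]) for c in range(274,286,2)],"|",[tuple(int(v) for v in s[r,c]) for c in range(330,346,2)])
E
```

```text
(290, 180) [ 15 126 168]
(305, 182) [150  10 158]
(330, 187) [ 15 124 192]
(300, 160) [ 16 111 205]
(345, 190) [ 16 115 187]
-75 [[337.  190.3]] [[323.9 266.5]]
-32 [[320.7 187.1]] [[324.9 245.5]]
0 [[308.7 184.7]] [[325.6 230.1]]
32 [[297.  182.4]] [[326.4 215. ]]
75 [[281.5 179.3]] [[327.4 195.1]]
canny cols 270 340
176 [(196, 154, 110), (207, 165, 118), (202, 160, 113), (182, 142, 96), (197, 152, 102), (196, 152, 101)] | [(25, 55, 107), (25, 56, 106), (22, 39, 78), (209, 163, 113), (205, 164, 117), (201, 158, 114), (195, 154, 110), (185, 146, 103)]
180 [(209, 167, 119), (204, 161, 115), (201, 158, 113), (133, 100, 65), (140, 104, 69), (146, 111, 73)] | [(25, 55, 107), (19, 45, 93), (193, 151, 106), (203, 161, 114), (204, 162, 116), (201, 158, 113), (202, 160, 114), (184, 144, 101)]
184 [(206, 162, 116), (201, 159, 113), (204, 161, 114), (172, 133, 93), (97, 73, 49), (77, 57, 38)] | [(185, 141, 92), (156, 120, 79), (177, 136, 93), (186, 144, 99), (203, 161, 115), (202, 160, 113), (193, 152, 108), (183, 142, 101)]
188 [(201, 159, 113), (199, 157, 113), (210, 167, 120), (210, 166, 119), (98, 74, 51), (102, 78, 54)] | [(181, 139, 92), (187, 143, 96), (190, 147, 97), (92, 69, 45), (205, 162, 115), (203, 161, 115), (182, 142, 100), (183, 142, 101)]
192 [(199, 157, 113), (207, 164, 117), (212, 170, 121), (189, 148, 105), (144, 111, 77), (149, 115, 81)] | [(143, 107, 71), (155, 118, 78), (138, 104, 69), (123, 93, 64), (206, 163, 117), (203, 161, 116), (185, 145, 102), (183, 143, 102)]
```

```bash
python3 -c "
from plant import sign_off
print(sign_off())"
```

```text
the job is handed in; nothing more can be done
None
```

The spindle lies across the caliper, barrel about 2 mm off centre by the last image, closed with roughly 2 N of squeeze; I let go and handed the job in at about 26 s. The hold after letting go and the final squareness weren't measured directly, no verdict came back, and I viewed 11 pictures, one over the limit of 10.

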